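# Move the pair of brush cases from the clamp-on shelf to the wash tray

### The arm

A 6-joint arm with a two-finger parallel gripper is mounted at the origin on the work surface. World frame = base frame: x ahead of the robot, y to its left, z up, the work surface at z = 0. Lengths are in m, angles in degrees, forces in N, time in s.
With the tool pointing down it reaches from about 0.325 to 0.75 m from the base axis. Payload 7.6 kg.
Tool frame: the origin (TCP) lies midway between the tips of the shut fingers; the grasp point (between the pads) lies 19 mm behind it; z points along the fingers, x is the direction in which the jaws open and shut, and the axes are right-handed (so a half turn about z gives the same grasp; the last joint's range is limited). The gripper opens to 85 mm and grips with 20 to 120 N. Pads are 22 mm wide; open, the fingers measure 114 mm over their backs; the gripper's body (76 mm by 85 mm) begins 54 mm behind the grasp point. The pads swing forward as they close: fully open they stand 13 mm farther back than shut.
Start: joints at [-68.772, 2.991, 80.254, -0, 96.75, -4.028], TCP at [0.224, -0.475, 0.231] pointing down, gripper open.
Joint ranges: [-166.34, 166.34], [-52.06, 124.39], [6.96, 135.62], [-60.46, 240.46], [14.63, 156.25], [-167.68, 167.68]. Speed limits (degrees/s): [147.25, 147.25, 172.46, 180, 180, 180].

### API

Orientations are given as [roll, pitch, yaw] about the fixed x, y, z axes, in that order (R = Rz(yaw) Ry(pitch) Rx(roll)).
In Python, from cell import bot gives the robot as it stands.
- The arm moves only by the tool step_arm, never from a script. Its argument "commands" is a list of rows, each a list of 3 entries, a list of its own where there are three numbers: the closure, from 0 (fully open) to 1 (shut), then the shift along the world's x, y, z in m, then the turn, a rotation vector about the world's x, y, z in degrees. A call has 1 to 10 rows; each row is the pose to reach, as a shift and turn from the pose commanded when the call began; what a row does not reach only later rows make up. A row lasts 1/10 s, in which the tool goes at most 50 mm and 8.59 degrees, less where a joint would pass 70% of its speed; a pose out of reach is approached as far as the arm can. A call with a gripper value outside its range is refused whole. The fingers move at their own pace and stop on an object; the grip force is fixed at half the most. Time passes only in rows, so rows that repeat a pose let the fingers close. It gives the time, the measured TCP pose, the force and the opening at its end, in the units of the state.
- bot.state(): the state, without advancing time (a new reading comes with each control period).
- bot.get_image(name): name is "side" or "top" or "wrist"; returns a dict with "frame" (400x640x3 uint8, blue, green, red), "vfov" (degrees; the focal length in pixels is half the picture's height over the tangent of half this angle, whatever the lens; pixels are square), "cx", "cy" (the principal point, pixels), "k1" (the pictures are not rectified: a ray, as slopes to the right and down, at radius r is drawn at 1 + k1 r^2 times it, then the intrinsics apply), "pose" (4x4, takes a point from camera to world coordinates); the wrist camera has in their place "tool_from_camera" (4x4, takes a point from camera to tool coordinates, whose origin is the TCP and whose axes are the tool frame's). Camera axes: x right, y down, z forward; pixel columns grow to the right and rows downward; lengths in m; the calibration is good to about 2 mm. A picture is of the moment at which its call begins: read the wrist's pose just before it. There is no depth.
- bot.close_job(): hands the job in, once; it reports no verdict.
The state is a dict: "time": time; "q": joint angles; "qd": joint speeds; "effort": joint torques, N m; "tcp_pos": TCP position; "tcp_rot": TCP orientation; "ft_force": force on the tool from outside, world axes, zero at the start; "torque": the same for the moment, N m; "opening": opening from 0.0 (shut) to 1.0 (fully open).
Only numpy, scipy, OpenCV 4.12 (cv2) and the standard library are available. Lean on these libraries where they do the work, as an engineer would, in place of code of your own. Each camera call takes 0.05 s, during which the arm holds its last target. There are 200 camera calls.

### The job

Pick up the two slim brush cases lying side by side on the basin's clamp-on shelf, both together in one grasp, and lay them as a pair in the empty oblong tray on the counter: lengthwise in the tray, flat on its floor and close together, near the middle of its length. Lower them onto the tray floor before letting go, and leave the comb on the shelf where it lies.

Things in the scene. Friction and masses are not known exactly. Their poses are not given: they have to be found in the camera images.
- case_a_mid (a point): Middle of the first brush case: a plain black plastic rounded bar 20 mm wide (x), 160 mm long (y), 24 mm high (z, up), about 40 g. The point is 12 mm above the aluminium shelf plate it lies on, whose top is 130 mm above the counter. The two cases lie parallel within 3 degrees, 3 to 7 mm apart, ends level within about 5 mm; closing fingers slide them together.
- case_b_mid (a point): Middle of the second brush case, identical to the first: 20 mm wide (x), 160 mm long (y), 24 mm high (z, up); the point is 12 mm above its underside. Side by side the pair is at most 47 mm wide. Nothing lies within 25 mm of its long sides.
- tray_floor (a point): Centre of the floor of the empty oblong wooden tray, fixed on the counter, its floor 6 mm above the counter. Inside it is 130 mm wide (x) and 190 mm long (y), z up; its walls rise 10 mm above the floor. Bare, unlike the smaller soap dish (85 x 115 mm, with a bar of soap in it) that also stands on the counter.
- comb: A green plastic comb lying flat on the shelf beyond the pair, roughly parallel to it: 30 mm wide (x), 150 mm long (y), 5 mm thick; origin at the centre of its underside. To be left alone. Beyond it, 80 mm or more from the pair, stand a mug (90 mm tall) and a lidded denture cup (70 mm).
Not all that is in view belongs to the job. What is shaped like the part that bears case_b_mid but orange is not meant. What is shaped like the part that bears case_a_mid but red is not meant.

How it is judged (in metres and radians):
On the way, in this order (a step that is already met when the one before it is completed fails the run):
1. both cases are held up together, clear of the shelf (height (world z) of each of case_a_mid, case_b_mid above 0.165 m and distance between case_a_mid and case_b_mid below 0.035 m), for 0.1 s.
2. both cases are lowered onto the tray floor (within 10 mm) while still held (x of case_a_mid in the frame of tray_floor between -0.055 and 0.055 m and y of case_a_mid in the frame of tray_floor between -0.02 and 0.02 m and z of each of case_a_mid, case_b_mid in the frame of tray_floor below 0.022 m and x of case_b_mid in the frame of tray_floor between -0.055 and 0.055 m and y of case_b_mid in the frame of tray_floor between -0.02 and 0.02 m and (contact force between the fingers and case_a above 0.3 N or contact force between the fingers and case_b above 0.3 N)), for 0.05 s.
At the end, for the whole second after the job is handed in: Both cases lie at rest, flat on the floor of the oblong tray, inside its walls, lengthwise within 11 degrees and within 20 mm of the middle of its length, their centres at most 35 mm apart (x of case_a_mid in the frame of tray_floor between -0.055 and 0.055 m and y of case_a_mid in the frame of tray_floor between -0.02 and 0.02 m and z of each of case_a_mid, case_b_mid in the frame of tray_floor below 0.017 m and x of case_b_mid in the frame of tray_floor between -0.055 and 0.055 m and y of case_b_mid in the frame of tray_floor between -0.02 and 0.02 m and angle between each of case_a_mid, case_b_mid's own z axis and vertical below 0.15 rad and angle between the y axis of each of case_a_mid, case_b_mid and the y axis of tray_floor, either way round below 0.2 rad and distance between case_a_mid and case_b_mid below 0.035 m and linear speed of each of case_a, case_b below 0.02 m/s); the robot touches nothing.
It fails at once if the comb is shifted by more than 20 mm (distance of comb from where it was at the start of the episode above 0.02 m).
It also fails if it takes over 40 s, if anything falls off the work surface, if the arm or the gripper's body presses on something with over 40 N, if the wrist force passes 120 N, or if a joint passes its speed limit or range.

## Working session

There is one attempt and no reset: what is moved stays moved. The work goes in short steps, Python scripts to look and compute and a tool call to move; the robot and the scene stay as the last step left them, time stands still between calls to the robot, and variables do not carry over. Pictures are saved under pics/ and viewed, about 8 in all and at most 12, crops included, and the job is handed in when it is done.

Besides the shell and the picture viewer there is one more tool, called after ">>>" by a JSON object that holds its "name" and its "arguments", one argument or row to a line. step_arm: Moves the arm, as the interface text tells. Its arguments: {"type":"object","properties":{"commands":{"type":"array"}},"required":["commands"]}

```bash
mkdir -p pics; cat > h.py <<'E'
import numpy as np, cv2
from scipy.spatial.transform import Rotation as R
from cell import bot
def get(n):
    s=bot.state(); d=bot.get_image(n)
    if n=="wrist":
        T=np.eye(4); T[:3,3]=s["tcp_pos"]; T[:3,:3]=R.from_euler('xyz',s["tcp_rot"],degrees=True).as_matrix()
        d["pose"]=T@np.array(d["tool_from_camera"])
    d["pose"]=np.array(d["pose"]); return d
def K(d):
    f=200/np.tan(np.radians(d["vfov"])/2); return np.array([[f,0,d["cx"]],[0,f,d["cy"]],[0,0,1.]]),np.array([d["k1"],0,0,0,0.])
def ray(d,px):
    k,c=K(d); p=cv2.undistortPoints(np.array(px,float).reshape(-1,1,2),k,c).reshape(-1,2)
    return np.c_[p,np.ones(len(p))]@d["pose"][:3,:3].T
def plane(d,px,z):
    v=ray(d,px); o=d["pose"][:3,3]; return o+v*((z-o[2])/v[:,2])[:,None]
def proj(d,P):
    k,c=K(d); M=np.linalg.inv(d["pose"]); return cv2.projectPoints(np.array(P,float).reshape(-1,1,3),cv2.Rodrigues(M[:3,:3])[0],M[:3,3],k,c)[0].reshape(-1,2)
E
python3 - <<'E'
from h import *
import pickle
for n in ["top","side","wrist"]:
    d=get(n); cv2.imwrite(f"pics/{n}0.png",d["frame"]); pickle.dump(d,open(f"{n}0.pkl","wb")); print(n,d["pose"].round(3).tolist(),d["vfov"],d["k1"])
print(bot.state())
E
```

```text
top [[0.001, -0.995, 0.104, 0.343], [-1.0, -0.002, -0.014, -0.063], [0.014, -0.104, -0.994, 1.186], [0.0, 0.0, 0.0, 1.0]] 52.80198199840356 -0.014654868404389707
side [[0.779, -0.303, 0.549, -0.243], [-0.628, -0.374, 0.683, -0.97], [-0.002, -0.876, -0.481, 0.75], [0.0, 0.0, 0.0, 1.0]] 42.16021600542035 -0.15936494621142822
wrist [[0.429, -0.861, -0.272, 0.293], [-0.903, -0.41, -0.126, -0.442], [-0.003, 0.3, -0.954, 0.372], [0.0, 0.0, 0.0, 1.0]] 67.7003742355972 0.007131728258279658
{'time': 0.15, 'q': array([-6.87712485e+01,  3.01997111e+00,  8.02986615e+01,  1.13698598e-03,
        9.67505900e+01, -4.02711553e+00]), 'qd': array([-0.05261704, -0.04748019, -0.25554917,  0.04180654,  0.05673293,
       -0.0263875 ]), 'effort': array([ 8.39439144e-04, -3.81952429e+01, -3.60422587e+01, -8.87958805e-06,
        4.62650278e-03,  3.08157996e-05]), 'tcp_pos': array([ 0.22394738, -0.47458962,  0.23066515]), 'tcp_rot': array([-1.79994012e+02,  6.89723745e-02, -6.47439964e+01]), 'ft_force': array([-0.36700762,  0.07922153,  0.19795969]), 'torque': array([ 0.00333204, -0.00189365, -0.00232916]), 'opening': 1.0017860284222173}
```

View pics/top0.png

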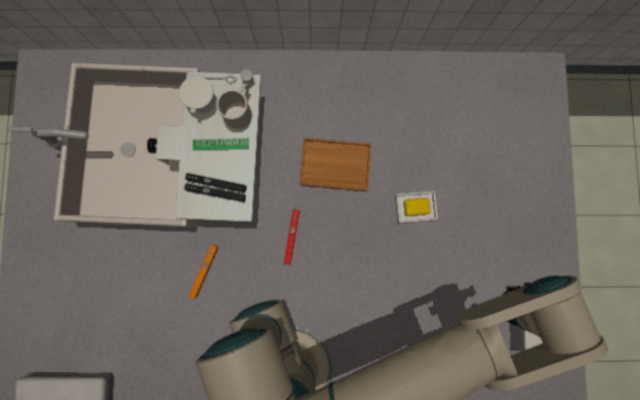

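View pics/side0.png

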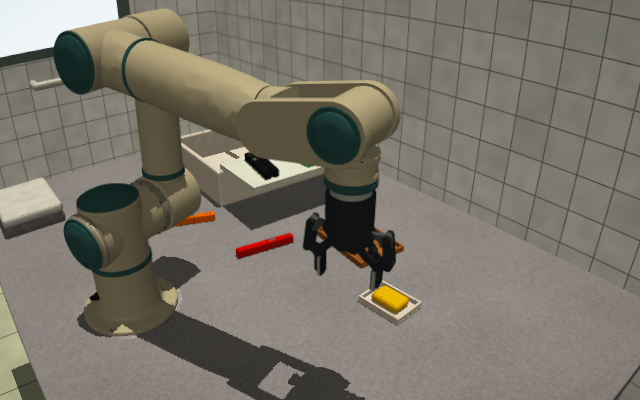

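The top view shows the black pair on the shelf at about (216,183) and (215,193), with the green comb at (221,144). The bare wooden tray is at (336,164) and the soap dish at (417,207). The red bar at (292,237) and the orange one at (203,271) are decoys on the counter. The side view agrees. Next I'll measure these and enlarge the pair.

```bash
python3 - <<'E'
from h import *
import pickle
d=pickle.load(open("top0.pkl","rb")); im=d["frame"]; hsv=cv2.cvtColor(im,cv2.COLOR_BGR2HSV)
def comps(m,z,roi,mina=60):
    mm=np.zeros_like(m); x0,y0,x1,y1=roi; mm[y0:y1,x0:x1]=m[y0:y1,x0:x1]
    for c in cv2.findContours(mm,cv2.RETR_EXTERNAL,cv2.CHAIN_APPROX_NONE)[0]:
        if cv2.contourArea(c)<mina: continue
        w=plane(d,c.reshape(-1,2),z); r=cv2.minAreaRect((w[:,:2]*1000).astype(np.float32))
        print(np.round(cv2.minAreaRect(c)[0],1),[np.round(v,1) for v in r], np.round(cv2.boxPoints(r)).tolist())
print("pair");comps((hsv[...,2]<60).astype(np.uint8),.154,(172,165,260,215))
print("comb");comps(cv2.inRange(hsv,(40,80,40),(85,255,255)),.135,(172,120,262,165))
print("tray rim");comps(cv2.inRange(hsv,(5,100,40),(20,255,255)),.016,(290,125,385,200))
cv2.imwrite("pics/crop_top.png",cv2.resize(im[120:230,140:400],None,fx=3,fy=3,interpolation=cv2.INTER_CUBIC))
E
```

```text
pair
[215.1 187.4] [array([494.2, 189.8]), array([160.3,  42.7]), np.float64(78.8)] [[458.0, 115.0], [500.0, 107.0], [531.0, 264.0], [489.0, 273.0]]
comb
[220.  144.3] [array([612.7, 184.6]), array([ 26.2, 143.4]), np.float64(1.3)] [[598.0, 256.0], [601.0, 113.0], [627.0, 113.0], [624.0, 257.0]]
tray rim
[335.3 164.2] [array([ 585.2, -128.4]), array([200.7, 142.2]), np.float64(85.0)] [[506.0, -222.0], [647.0, -235.0], [665.0, -35.0], [523.0, -22.0]]
```

View pics/crop_top.png

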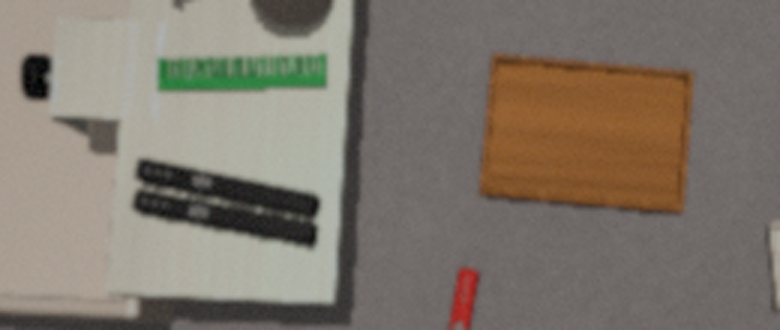

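The crop shows two black bars lying parallel with a narrow gap, and the comb well clear of them. These black ones on the white shelf are the pair. The red and orange bars on the counter are decoys.

| Item | Centre | Measured size (mm) | Yaw |
|---|---|---|---|
| Pair | (0.494, 0.190) | 160 × 43 | about −11° |
| Tray | (0.585, −0.128) | 201 × 142 outer | about −5° |

Both sizes match the description. I'll move to hover over the pair.

>>> {"name": "step_arm", "arguments": {
  "commands": [
    [0,[0.02,0.04,0.02],[0,0,8]],
    [0,[0.04,0.08,0.04],[0,0,16]],
    [0,[0.06,0.12,0.06],[0,0,24]],
    [0,[0.08,0.16,0.07],[0,0,32]],
    [0,[0.1,0.205,0.08],[0,0,40]],
    [0,[0.12,0.25,0.09],[0,0,48]],
    [0,[0.14,0.295,0.09],[0,0,53.5]],
    [0,[0.155,0.34,0.09],[0,0,53.5]],
    [0,[0.17,0.38,0.09],[0,0,53.5]],
    [0,[0.18,0.42,0.09],[0,0,53.5]]
  ]
}}

```text
time: 1.15
tcp_pos: [0.4043, -0.0529, 0.3211]
tcp_rot: [-180.0, 0.0, -11.2]
ft_force: [0.6, 0.3, -0.8]
opening: 1.001
```

>>> {"name": "step_arm", "arguments": {
  "commands": [
    [0,[0.015,0.04,0],[0,0,0]],
    [0,[0.03,0.08,0],[0,0,0]],
    [0,[0.045,0.12,0],[0,0,0]],
    [0,[0.06,0.16,0],[0,0,0]],
    [0,[0.075,0.2,0],[0,0,0]],
    [0,[0.09,0.245,0],[0,0,0]],
    [0,[0.09,0.245,0],[0,0,0]],
    [0,[0.09,0.245,0],[0,0,0]],
    [0,[0.09,0.245,0],[0,0,0]]
  ]
}}

```text
time: 2.05
tcp_pos: [0.4939, 0.1894, 0.3215]
tcp_rot: [180.0, -0.0, -11.3]
ft_force: [-1.2, -0.3, 0.5]
opening: 1.0
```

```bash
python3 - <<'E'
from h import *
d=get("wrist"); im=d["frame"]; hsv=cv2.cvtColor(im,cv2.COLOR_BGR2HSV)
s=bot.state(); print(s["time"],s["tcp_pos"].round(4),s["tcp_rot"].round(2),s["ft_force"].round(1))
print(proj(d,[[.494,.19,.154],s["tcp_pos"]]).round())
m=(hsv[...,2]<60).astype(np.uint8)
for c in cv2.findContours(m,cv2.RETR_EXTERNAL,cv2.CHAIN_APPROX_NONE)[0]:
    if cv2.contourArea(c)<800: continue
    w=plane(d,c.reshape(-1,2),.154); r=cv2.minAreaRect((w[:,:2]*1000).astype(np.float32))
    print(np.round(cv2.minAreaRect(c)[0],1),[np.round(v,1) for v in r], np.round(cv2.boxPoints(r)).tolist())
cv2.imwrite("pics/w1.png",im)
E
```

```text
2.1 [0.4939 0.1892 0.3217] [-1.7999e+02 -4.0000e-02 -1.1320e+01] [-0.5 -0.5  0.4]
[[319. 185.]
 [319. 262.]]
[311.5 328. ] [array([456.4,   0.8]), array([214.8, 822.6]), np.float64(78.9)] [[32.0, -25.0], [839.0, -184.0], [881.0, 27.0], [74.0, 186.0]]
[309.  206.5] [array([478.9, 166. ]), array([95.4, 19.1]), np.float64(78.9)] [[460.0, 121.0], [479.0, 117.0], [498.0, 211.0], [479.0, 215.0]]
```

View pics/w1.png

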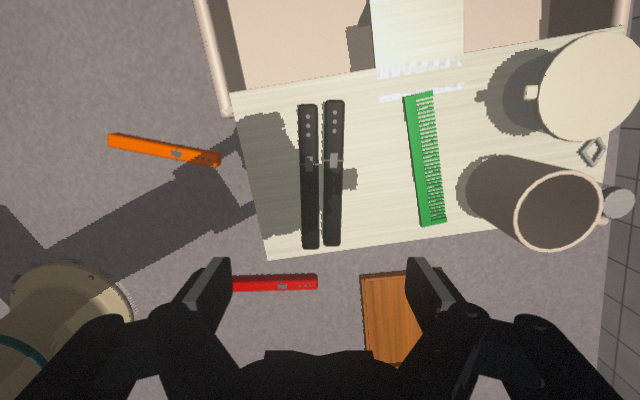

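The wrist view shows the pair centred at about (322,175), left bar (309,177) and right bar (333,173), with the comb at (425,160). The contour broke at the bright hinge, so I'll measure again inside a region of interest.

```bash
python3 - <<'E'
from h import *
d=get("wrist"); im=d["frame"]; v=im.max(2)
for n,(a,b) in dict(L=(290,322),R=(322,350)).items():
    m=np.zeros(v.shape,np.uint8); m[92:256,a:b]=v[92:256,a:b]<75
    m=cv2.morphologyEx(m,cv2.MORPH_OPEN,np.ones((5,5)))
    c=np.vstack([c for c in cv2.findContours(m,cv2.RETR_EXTERNAL,cv2.CHAIN_APPROX_NONE)[0] if cv2.contourArea(c)>200])
    w=plane(d,c.reshape(-1,2),.154); r=cv2.minAreaRect((w[:,:2]*1000).astype(np.float32))
    print(n,[np.round(q,1) for q in r],np.round(cv2.boxPoints(r)).tolist())
E
```

```text
L [array([483.7, 190.3]), array([145.7,  19.6]), np.float64(79.3)] [[461.0, 121.0], [480.0, 117.0], [507.0, 260.0], [488.0, 264.0]]
R [array([503.7, 164.9]), array([93.6, 19.2]), np.float64(78.0)] [[485.0, 121.0], [503.0, 117.0], [523.0, 209.0], [504.0, 213.0]]
```

Two measurements agree: the pair is centred at about (0.496, 0.190), yaw −11.3°. I'll go down with the TCP at z ≈ 0.131, where the tips end about 3 mm above the plate, and then close.

>>> {"name": "step_arm", "arguments": {
  "commands": [
    [0,[0.002,0.001,-0.04],[0,0,0]],
    [0,[0.002,0.001,-0.08],[0,0,0]],
    [0,[0.002,0.001,-0.12],[0,0,0]],
    [0,[0.002,0.001,-0.15],[0,0,0]],
    [0,[0.002,0.001,-0.17],[0,0,0]],
    [0,[0.002,0.001,-0.18],[0,0,0]],
    [0,[0.002,0.001,-0.186],[0,0,0]],
    [0,[0.002,0.001,-0.19],[0,0,0]],
    [0,[0.002,0.001,-0.19],[0,0,0]],
    [0,[0.002,0.001,-0.19],[0,0,0]]
  ]
}}

```text
time: 3.15
tcp_pos: [0.4965, 0.1913, 0.1323]
tcp_rot: [-180.0, -0.1, -11.2]
ft_force: [-0.3, 0.5, 0.2]
opening: 1.004
```

>>> {"name": "step_arm", "arguments": {
  "commands": [
    [0.15,[0,0,0],[0,0,0]],
    [0.25,[0,0,0],[0,0,0]],
    [0.35,[0,0,0],[0,0,0]],
    [0.45,[0,0,0],[0,0,0]],
    [0.55,[0,0,0],[0,0,0]],
    [0.65,[0,0,0],[0,0,0]],
    [0.8,[0,0,0],[0,0,0]],
    [1,[0,0,0],[0,0,0]],
    [1,[0,0,0],[0,0,0]],
    [1,[0,0,0],[0,0,0]]
  ]
}}

```text
time: 4.15
tcp_pos: [0.4963, 0.1913, 0.1318]
tcp_rot: [-180.0, -0.0, -11.2]
ft_force: [-0.4, 0.9, 5.5]
opening: 0.456
```

```bash
python3 - <<'E'
from h import *
s=bot.state(); print(s["time"],s["tcp_pos"].round(4),s["ft_force"].round(1),s["opening"])
cv2.imwrite("pics/w2.png",get("wrist")["frame"])
E
```

```text
4.15 [0.4963 0.1913 0.1318] [-0.4  0.9  5.5] 0.45595122831338397
```

View pics/w2.png

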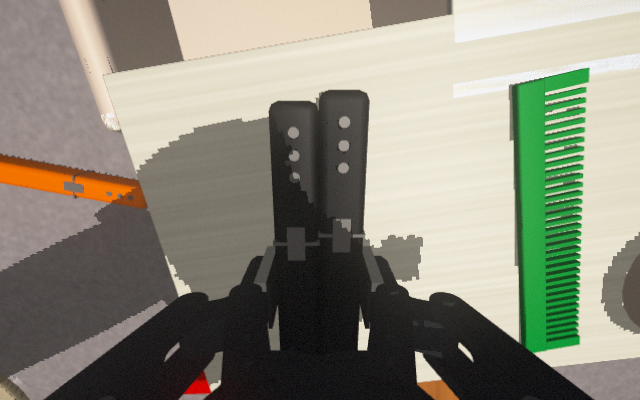

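Both cases are held side by side (opening 0.456, about 39 mm) and the comb hasn't moved. I'll lift and carry them towards the tray.

>>> {"name": "step_arm", "arguments": {
  "commands": [
    [1,[0,0,0.01],[0,0,0]],
    [1,[0,0,0.025],[0,0,0]],
    [1,[0,0,0.045],[0,0,0]],
    [1,[0,0,0.07],[0,0,0]],
    [1,[0,0,0.095],[0,0,0]],
    [1,[0,0,0.115],[0,0,0]],
    [1,[0,0,0.125],[0,0,0]],
    [1,[0,0,0.125],[0,0,0]],
    [1,[0,0,0.125],[0,0,0]],
    [1,[0,0,0.125],[0,0,0]]
  ]
}}

```text
time: 5.2
tcp_pos: [0.4956, 0.191, 0.2548]
tcp_rot: [179.9, 0.1, -11.2]
ft_force: [-0.4, -0.5, -1.3]
opening: 0.454
```

>>> {"name": "step_arm", "arguments": {
  "commands": [
    [1,[0.004,-0.015,0],[0,0,0.5]],
    [1,[0.012,-0.045,0],[0,0,1]],
    [1,[0.022,-0.08,0],[0,0,2]],
    [1,[0.032,-0.115,0],[0,0,3]],
    [1,[0.042,-0.15,0],[0,0,4]],
    [1,[0.052,-0.185,0],[0,0,5]],
    [1,[0.062,-0.22,0],[0,0,6]],
    [1,[0.071,-0.25,0],[0,0,6]],
    [1,[0.075,-0.265,0],[0,0,6]],
    [1,[0.076,-0.27,0],[0,0,6]]
  ]
}}

```text
time: 6.2
tcp_pos: [0.5719, -0.0799, 0.2552]
tcp_rot: [-180.0, 0.1, -5.3]
ft_force: [-0.5, 1.3, -0.5]
opening: 0.457
```

```bash
python3 - <<'E'
from h import *
s=bot.state(); print(s["time"],s["tcp_pos"].round(4),s["tcp_rot"].round(2),s["ft_force"].round(1),s["opening"])
d=get("wrist");im=d["frame"];cv2.imwrite("pics/w3.png",im); 
print(proj(d,[[.506,-.222,.016],[.647,-.235,.016],[.665,-.035,.016],[.523,-.022,.016]]).round())
E
```

```text
6.2 [ 0.5719 -0.0799  0.2552] [-1.7998e+02  1.1000e-01 -5.3400e+00] [-0.5  1.3 -0.5] 0.4566767544695826
[[282. 273.]
 [380. 273.]
 [390. 130.]
 [276. 130.]]
```

View pics/w3.png

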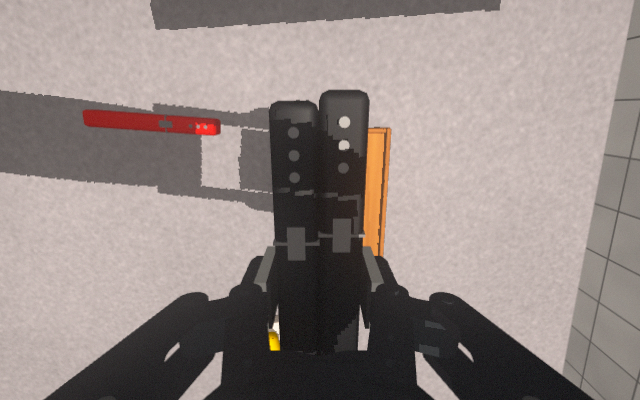

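The tray's right wall shows at (390,130) to (380,258), where the top-view measurement predicts it. Next I'll check where the cases' middles sit in the grasp.

```bash
python3 - <<'E'
from h import *
d=get("wrist"); s=bot.state(); t=s["tcp_pos"]
w=plane(d,[[294,101],[344,91],[270,110],[318,110],[369,100]],t[2]+.022)-t
a=np.radians(s["tcp_rot"][2]); Rm=np.array([[np.cos(a),-np.sin(a)],[np.sin(a),np.cos(a)]])
print((w[:,:2]@Rm*1000).round(1))
E
```

```text
[[ -9.2  78.9]
 [  9.6  82.5]
 [-18.5  75.7]
 [ -0.1  75.7]
 [ 19.2  79.3]]
```

The cases are centred lengthwise at the TCP, with far ends at 79 and 82 mm against the expected 80. I'll move over the tray centre and lower.

>>> {"name": "step_arm", "arguments": {
  "commands": [
    [1,[0.004,-0.015,-0.01],[0,0,0]],
    [1,[0.009,-0.035,-0.04],[0,0,0]],
    [1,[0.013,-0.049,-0.08],[0,0,0]],
    [1,[0.013,-0.049,-0.12],[0,0,0]],
    [1,[0.013,-0.049,-0.155],[0,0,0]],
    [1,[0.013,-0.049,-0.185],[0,0,0]],
    [1,[0.013,-0.049,-0.205],[0,0,0]],
    [1,[0.013,-0.049,-0.22],[0,0,0]],
    [1,[0.013,-0.049,-0.225],[0,0,0]],
    [1,[0.013,-0.049,-0.225],[0,0,0]]
  ]
}}

```text
time: 7.3
tcp_pos: [0.5849, -0.1276, 0.031]
tcp_rot: [-180.0, 0.0, -5.2]
ft_force: [1.6, 0.1, -1.2]
opening: 0.456
```

>>> {"name": "step_arm", "arguments": {
  "commands": [
    [1,[0,0,-0.006],[0,0,0]],
    [1,[0,0,-0.012],[0,0,0]],
    [1,[0,0,-0.017],[0,0,0]],
    [1,[0,0,-0.02],[0,0,0]],
    [1,[0,0,-0.022],[0,0,0]],
    [1,[0,0,-0.022],[0,0,0]],
    [1,[0,0,-0.022],[0,0,0]]
  ]
}}

```text
time: 8.0
tcp_pos: [0.5851, -0.1279, 0.0095]
tcp_rot: [180.0, -0.0, -5.2]
ft_force: [-0.2, 0.0, -0.9]
opening: 0.456
```

>>> {"name": "step_arm", "arguments": {
  "commands": [
    [1,[0,0,-0.001],[0,0,0]],
    [1,[0,0,-0.002],[0,0,0]],
    [1,[0,0,-0.002],[0,0,0]],
    [1,[0,0,-0.002],[0,0,0]]
  ]
}}

```text
time: 8.4
tcp_pos: [0.5853, -0.1279, 0.0079]
tcp_rot: [180.0, -0.0, -5.2]
ft_force: [-0.9, 0.6, 3.0]
opening: 0.454
```

The force is now +3 N upward at the expected height, so the cases are on the floor. I'll open only part way, so the fingers stay inside the walls, and rise.

>>> {"name": "step_arm", "arguments": {
  "commands": [
    [0.5,[0,0,0],[0,0,0]],
    [0.4,[0,0,0],[0,0,0]],
    [0.35,[0,0,0],[0,0,0]],
    [0.3,[0,0,0],[0,0,0]],
    [0.3,[0,0,0],[0,0,0]],
    [0.3,[0,0,0],[0,0,0]],
    [0.3,[0,0,0.005],[0,0,0]],
    [0.3,[0,0,0.015],[0,0,0]],
    [0.3,[0,0,0.03],[0,0,0]],
    [0.3,[0,0,0.05],[0,0,0]]
  ]
}}

```text
time: 9.4
tcp_pos: [0.5849, -0.1278, 0.0585]
tcp_rot: [-180.0, 0.0, -5.2]
ft_force: [0.5, 1.0, 0.6]
opening: 0.696
```

>>> {"name": "step_arm", "arguments": {
  "commands": [
    [0.3,[0,0,0.04],[0,0,0]],
    [0.3,[0,0,0.08],[0,0,0]],
    [0.3,[0,0,0.12],[0,0,0]],
    [0.3,[0,0,0.16],[0,0,0]],
    [0.3,[0,0,0.2],[0,0,0]],
    [0.3,[-0.01,-0.04,0.22],[0,0,0]],
    [0.3,[-0.02,-0.08,0.22],[0,0,0]],
    [0.3,[-0.03,-0.11,0.22],[0,0,0]],
    [0.3,[-0.03,-0.11,0.22],[0,0,0]],
    [0.3,[-0.03,-0.11,0.22],[0,0,0]]
  ]
}}

```text
time: 10.4
tcp_pos: [0.5548, -0.2381, 0.2786]
tcp_rot: [180.0, -0.1, -5.3]
ft_force: [-0.1, 0.2, -0.2]
opening: 0.701
```

```bash
python3 - <<'E'
from h import *
s=bot.state(); print(s["time"],s["tcp_pos"].round(4),s["ft_force"].round(1),s["opening"])
d=get("wrist");im=d["frame"];cv2.imwrite("pics/w4.png",im)
v=im.max(2)
for c in cv2.findContours((v<75).astype(np.uint8),cv2.RETR_EXTERNAL,cv2.CHAIN_APPROX_NONE)[0]:
    if cv2.contourArea(c)<800: continue
    r=cv2.minAreaRect((plane(d,c.reshape(-1,2),.03)[:,:2]*1000).astype(np.float32)); print(cv2.boundingRect(c),[np.round(q,1) for q in r])
E
```

```text
10.4 [ 0.5548 -0.2381  0.2786] [-0.1  0.2 -0.2] 0.7007675636368561
(36, 250, 567, 150) [array([ 533.2, -494.4]), array([282.2, 966. ]), np.float64(84.8)]
(318, 0, 35, 145) [array([ 584.3, -125.6]), array([160. ,  39.2]), np.float64(84.8)]
```

View pics/w4.png

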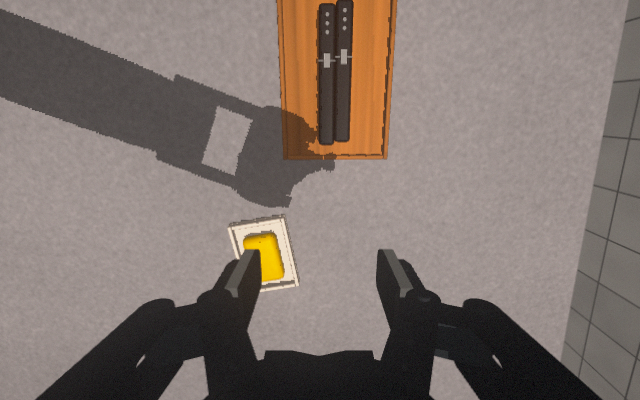

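The picture shows both cases flat and together in the tray, with the pair spanning about x 318–353 and y 0–145 px. They measure 160 × 39 mm centred at (0.584, −0.126), against a tray centre of (0.585, −0.128), and their yaw matches within about 0.5°. Handing in.

```bash
python3 -c "
from cell import bot
print(bot.close_job())"
```

```text
the job is handed in; nothing more can be done
None
```

I picked up both black brush cases in one grasp, lowered them onto the tray floor before letting go, and handed the job in at about 10.4 s of the 40 s allowed. No verdict was reported.

- **Lowering:** the force at the wrist was about 3 N upward at the expected height, with the cases still gripped. I then opened the fingers part way and backed off.
- **Final placing:** the last wrist picture shows the cases flat and side by side. The pair measures 160 × 39 mm, is centred about 2 mm from the tray's middle, and is aligned with the tray within about 0.5°.
- **Comb:** it was still in place in the picture taken as I gripped the cases; I took no picture of it after that.
- **Forces:** the highest I read was about 5.5 N, as the gripper closed on the shelf.
- **Disagreements:** two wrist-camera measurements of the pair on the shelf came out incomplete because the bright hinge and highlights broke up the mask. The usable edges agreed with the top camera within about 2 mm.

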